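# Show the spotting tile to the camera

## Robot

A 6-joint arm with a two-finger parallel gripper is mounted at the origin on the work surface. World frame = base frame: x ahead of the robot, y to its left, z up, the work surface at z = 0. Lengths are in mm, angles in rad, forces in N, time in s.
With the tool pointing down it reaches from about 300 to 750 mm from the base axis. Payload 8.5 kg.
Tool frame: the origin (TCP) lies between the finger pads; the fingertips stand 17 mm ahead of it and the grasp point (between the pads) lies 2 mm behind it (finger_overhang is the distance from the TCP to the fingertips, in mm); z points along the fingers, x is the direction in which the jaws open and shut, and the axes are right-handed (so a half turn about z gives the same grasp; the last joint's range is limited). The gripper opens to 88 mm and grips with 3 to 60 N. Pads are 18 mm wide; open, the fingers measure 123 mm over their backs; the gripper's body (75 mm by 187 mm) begins 45 mm behind the grasp point.
Start: joints at [0.928, 0.381, 1.297, -0, 1.464, -0.215], TCP at [228.168, 500.42, 255.748] pointing down, gripper open.
Joint ranges: [-3.11, 3.11], [-0.89, 2.33], [0.22, 2.48], [-1.42, 4.56], [0.17, 2.85], [-2.88, 2.88]. Speed limits (rad/s): [2.39, 2.39, 3.14, 3.14, 3.14, 3.14].

## Interface

Orientations are given as a unit quaternion [w, x, y, z].
In Python, from cell import get_state, capture, close_job, finger_overhang gives the robot as it stands.
- The arm moves only by the tool carry_out, never from a script. Its argument "motion" is text: rows parted by semicolons, each of 7 numbers parted by spaces: the shift along the tool's x, y, z in m, then the turn, a rotation vector about the tool's x, y, z in rad, then the finger opening in m, from 0 to 0.0881. In form: dx dy dz ax ay az hand; .... A call has 1 to 10 rows; each row is the pose to reach, as a shift and turn from the pose commanded when the call began, along the tool's axes at that moment; what a row does not reach only later rows make up. A row lasts 1/12 s, in which the tool goes at most 41.7 mm and 7.16 degrees, less where a joint would pass 70% of its speed; a pose out of reach is approached as far as the arm can. A call with a gripper value outside its range is refused whole. The fingers move at their own pace and stop on an object; "force" is the grip in N (left out, the last holds). Time passes only in rows, so rows that repeat a pose let the fingers close. It gives the time, the measured TCP pose, the force and the opening at its end, in the units of the state.
- get_state(): the state, without advancing time (a new reading comes with each control period).
- capture(name): name is "side" or "top" or "wrist"; returns a dict with "img" (384x512x3 uint8, red, green, blue), "vfov" (degrees; the focal length in pixels is half the picture's height over the tangent of half this angle, whatever the lens; pixels are square), "cx", "cy" (the principal point, pixels), "k1" (the pictures are not rectified: a ray, as slopes to the right and down, at radius r is drawn at 1 + k1 r^2 times it, then the intrinsics apply), "rvec" (rotation vector, rad) and "tvec" (3), from world to camera coordinates, as OpenCV has them; the wrist camera has in their place "mount" (4x4, takes a point from camera to tool coordinates, whose origin is the TCP and whose axes are the tool frame's). Camera axes: x right, y down, z forward; pixel columns grow to the right and rows downward; lengths in mm; the calibration is good to about 2 mm. A picture is of the moment at which its call begins: read the wrist's pose just before it. There is no depth.
- close_job(): hands the job in, once; it reports no verdict.
The state is a dict: "t": time; "qpos": joint angles; "qd": joint speeds; "effort": joint torques, N m; "eef_pos": TCP position; "ee_rot": TCP orientation; "contact_force": force on the tool from outside, world axes, zero at the start; "wrist_torque": the same for the moment, N m; "grip_width": finger opening in mm.
Only numpy, scipy, OpenCV 4.12 (cv2) and the standard library are available. Lean on these libraries where they do the work, as an engineer would, in place of code of your own. Each camera call takes 0.05 s, during which the arm holds its last target.

## Task

Take the white spotting tile out of the draining rack by the plain margin along its top edge, turn it round and hold it up for the camera on the retort stand: upright and level, the side with the twelve wells squarely facing the lens, the wells centred on the lens about 15 cm in front of it, and no finger on the wells. The camera records it there, so finish while holding it still like that, in the air. Do not bump the camera or its stand, and leave everything else where it is.

Things in the scene. Friction and masses are not known exactly. Their poses are not given: they have to be found in the camera images.
- white_tile: white porcelain spotting tile, 110 mm long, 85 mm high, 10 mm thick, 150 to 220 g, standing on a long edge in a slot of the rack, its wells away from the camera; origin at the centre of its lower edge (mid-thickness); x points straight out of the face with the wells, y along its length, z up to the plain top margin. The twelve wells fill the lower 60 mm (z 0 to 60 mm); the top 25 mm (z 60 to 85 mm) is the plain margin, to be gripped across the 10 mm thickness
- tile_wells: the welled part of the same white tile (its lower 60 mm, rigidly one piece with it); origin at its centre, mid-thickness, 30 mm above the tile's lower edge; axes as the tile's: x straight out of the face with the wells, z up
- rack: fixed wooden draining rack, 184 mm along its x, 116 mm along its y, 40 mm tall; origin at the centre of its underside. Five slots across it (each 12 mm wide, 35 mm apart, 28 mm deep, bottoms 12 mm above the bench) hold tiles upright, facing along the rack's x; tiles stand in the first, middle and last slot, 70 mm apart, in any order, tops 97 mm above the bench, wells towards its +x
- camera_stand: fixed retort stand: flat steel base 200 x 125 mm, 12 mm thick, longer along its x, and an upright rod 12 mm across, 452 mm tall, standing 55 mm to the +x side of its middle; origin on the bench under the middle of the base; its -x is the way the camera looks. The camera is clamped to the rod at a height that differs each time
- lens (a point): centre of the front glass of the camera, 100 mm out from the rod; the camera looks level along this point's -x axis, z is up. The camera is a black barrel 43 mm across with a white ring light 60 mm across at its front, lens 0.19 to 0.26 m above the bench
- black_tile: black spotting tile, same size, shape and origin as the white one, standing in another slot of the rack
- blue_tile: blue spotting tile, same size, shape and origin as the white one, standing in another slot of the rack
- tube_rack: wooden test tube rack with five glass tubes, 230 x 64 mm, 167 mm tall over the tubes, loose; origin at the centre of its underside
- beaker: small glass beaker, 72 mm across, 86 mm tall, loose; origin at the centre of its underside
- wash_bottle: translucent wash bottle with a bent white spout, 62 mm across, 210 mm tall, spout 66 mm out along its -x, loose; origin at the centre of its underside
- stopwatch: black stopwatch lying flat, 60 x 52 x 16 mm, loose; origin at the centre of its underside
- dropper: clear plastic dropping pipette lying flat along its x, 190 mm long, 13 mm thick, loose; origin on the bench below its middle

How it is judged (in metres and radians):
On the way:
1. the white tile is lifted clear of the rack in the fingers (height (world z) of white_tile above 0.06 m and contact force between the fingers and white_tile above 0.5 N and contact force between white_tile and rack below 0.1 N), for 0.2 s.
At the end, for the whole second after the job is handed in: White tile held still in the air by the fingers alone (none on the wells), upright and level within 0.15 rad, wells facing the lens squarely within 0.15 rad, centre of the wells 125 to 175 mm in front of the lens and within 20 mm of its axis sideways and in height (x of tile_wells in the frame of lens between -0.175 and -0.125 m and y of tile_wells in the frame of lens between -0.02 and 0.02 m and z of tile_wells in the frame of lens between -0.02 and 0.02 m and x of lens in the frame of tile_wells above 0.1 m and angle between the x axis of white_tile and the x axis of lens, either way round below 0.15 rad and angle between white_tile's own z axis and vertical below 0.15 rad and contact force between the fingers and white_tile above 0.5 N and contact force between the fingers and tile_wells below 0.2 N and contact force between white_tile and rack below 0.1 N and contact force between white_tile and camera_stand below 0.1 N and height (world z) of white_tile above 0.1 m and linear speed of white_tile below 0.02 m/s and angular speed of white_tile below 0.15 rad/s); the arm keeps its last pose, push and grip.
It fails at once if the camera or its stand is bumped (more than 3 N) (contact force between anything else and camera_stand above 3 N).
It fails at once if another thing on the bench or in the rack is moved by more than 30 mm (distance of any of black_tile, blue_tile, tube_rack, beaker, wash_bottle, stopwatch, dropper from where it was at the start of the episode above 0.03 m).
It also fails if it takes over 42 s, if anything falls off the work surface, if the arm or the gripper's body presses on something with over 40 N, if the wrist force passes 120 N, or if a joint passes its speed limit or range.

## Working session

There is one attempt and no reset: what is moved stays moved. The work goes in short steps, Python scripts to look and compute and a tool call to move; the robot and the scene stay as the last step left them, time stands still between calls to the robot, and variables do not carry over. Pictures are saved under pics/ and viewed, and the job is handed in when it is done.

Besides the shell and the picture viewer there is one more tool, called after "Call:" as name(argument=value, ...) on one line, values as JSON. carry_out: Moves the arm, as the interface text tells. Its arguments: {"type":"object","properties":{"motion":{"type":"string"},"force":{"type":"number"}},"required":["motion"]}

```bash
mkdir -p pics; ls
cat > h.py <<'E'
import numpy as np, cv2, pickle
from cell import *
def snap(n,tag):
    s=get_state(); c=capture(n); c['state']=s
    pickle.dump(c,open(f'{tag}.pkl','wb'))
    cv2.imwrite(f'pics/{tag}.png',cv2.resize(c['img'][:,:,::-1],(800,600),interpolation=cv2.INTER_CUBIC))
    return c
E
python3 - <<'E'
from h import *
for n in ['side','top','wrist']:
    c=snap(n,n+'0'); print(n,{k:v for k,v in c.items() if k not in('img','state')})
print(get_state(), finger_overhang)
E
```

```text
pics
side {'vfov': 57.834676481897134, 'cx': 247.43003360297243, 'cy': 188.3874824863417, 'k1': -0.06263804550223832, 'rvec': array([ 2.44897797, -0.20788527,  0.08148277]), 'tvec': array([-557.41174262,  173.36969968, 1031.89427975])}
top {'vfov': 54.05129857311847, 'cx': 253.32135441346054, 'cy': 193.59877738451277, 'k1': -0.014411523181041967, 'rvec': array([ 2.14659705, -2.17621558,  0.09207188]), 'tvec': array([  58.06788655,  604.41950655, 1210.00162291])}
wrist {'vfov': 58.99861825337759, 'cx': 251.79387786330923, 'cy': 193.68483399139959, 'k1': -0.10422830847550678, 'mount': array([[ 9.99999865e-01,  4.40604237e-04, -2.76031138e-04,
         5.16617316e-01],
       [-3.41385643e-04,  9.56852328e-01,  2.90574442e-01,
        -7.52313744e+01],
       [ 3.92149367e-04, -2.90574308e-01,  9.56852349e-01,
        -1.28582913e+02],
       [ 0.00000000e+00,  0.00000000e+00,  0.00000000e+00,
         1.00000000e+00]])}
{'t': 0.15, 'qpos': array([ 9.27718799e-01,  3.81053430e-01,  1.29800845e+00,  1.20880834e-05,
        1.46357840e+00, -2.15300912e-01]), 'qd': array([-2.31048014e-03, -1.20174652e-03, -3.31536779e-03, -3.35717573e-04,
        7.06739331e-05,  1.20742103e-03]), 'effort': array([ 2.59356995e-03, -4.38085842e+01, -2.24615836e+01,  7.13446923e-02,
        3.43855843e-02, -4.91631226e-05]), 'eef_pos': array([228.05727786, 500.29354433, 255.2994211 ]), 'ee_rot': array([ 1.77035217e-04,  8.41085485e-01,  5.40901961e-01, -4.93029133e-04]), 'contact_force': array([-0.12374673, -0.22519914, -0.59506994]), 'wrist_torque': array([0.03399712, 0.03283368, 0.00466077]), 'grip_width': 87.98803425419513} 17.0
```

View pics/side0.png

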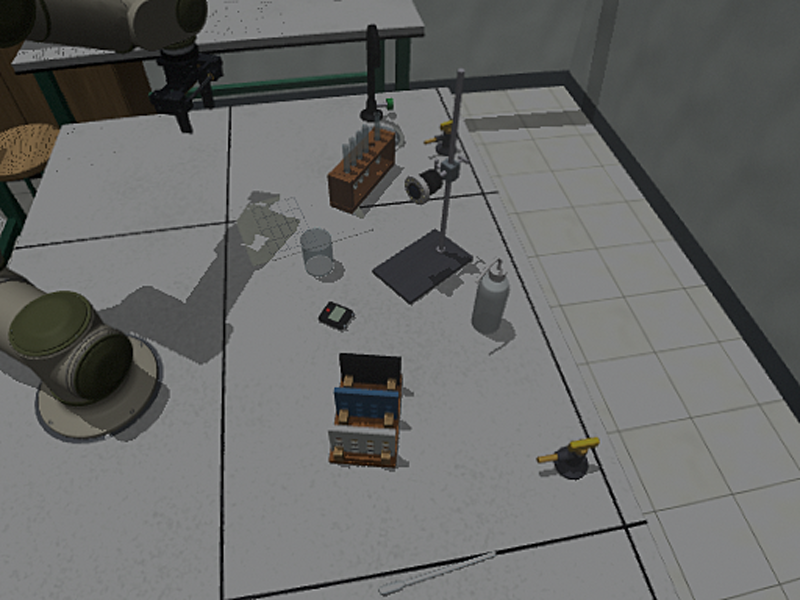

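View pics/top0.png

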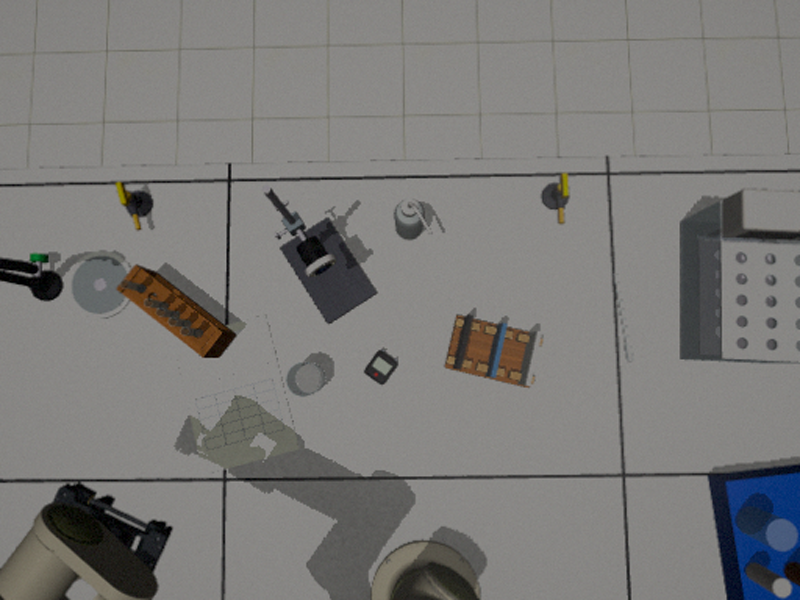

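View pics/wrist0.png

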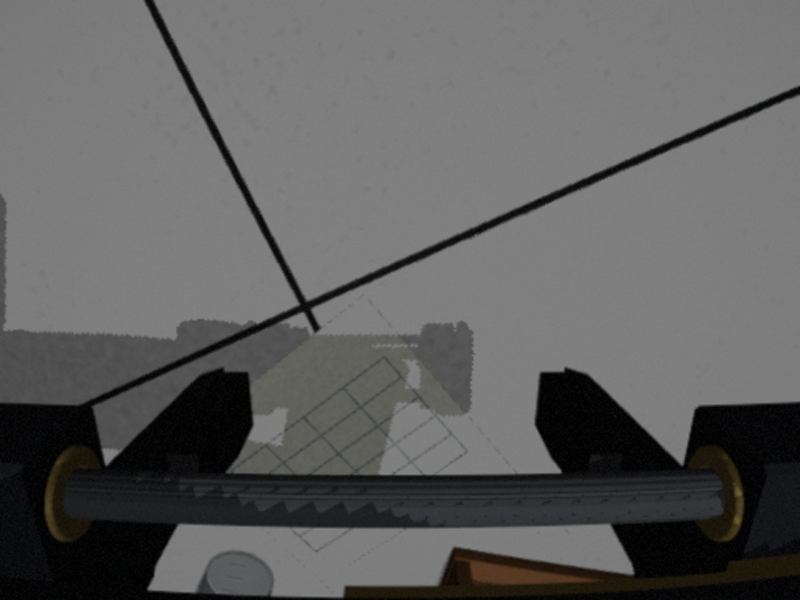

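Run:
```python
from h import *
for tag,(x0,y0,x1,y1),nm in [('side0',(195,210,275,310),'s_rack'),('top0',(275,190,355,255),'t_rack'),('top0',(160,110,250,215),'t_cam'),('side0',(225,35,325,200),'s_cam')]:
    c=pickle.load(open(tag+'.pkl','rb')); im=c['img'][y0:y1,x0:x1,::-1]
    f=min(800/(x1-x0),600/(y1-y0)); print(nm,f)
    im=cv2.resize(im,None,fx=f,fy=f,interpolation=cv2.INTER_CUBIC); cv2.imwrite(f'pics/{nm}.png',np.clip(im*1.6,0,255).astype('uint8'))
    if 'rvec' in c:
        R=cv2.Rodrigues(c['rvec'])[0]; print(tag,-R.T@c['tvec'],R[2])
```

```text
s_rack 6.0
side0 [ 456.05727139 -605.64846014  911.46717774] [ 0.11192195  0.62312153 -0.7740756 ]
t_rack 9.23076923076923
top0 [ 479.17333112   30.25708912 1265.81048111] [ 0.10150361  0.01572941 -0.99471081]
t_cam 5.714285714285714
top0 [ 479.17333112   30.25708912 1265.81048111] [ 0.10150361  0.01572941 -0.99471081]
s_cam 3.6363636363636362
side0 [ 456.05727139 -605.64846014  911.46717774] [ 0.11192195  0.62312153 -0.7740756 ]
```

View pics/s_rack.png

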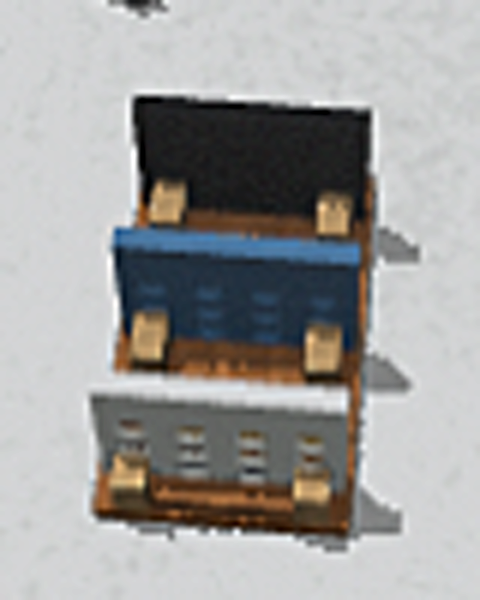

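View pics/t_rack.png

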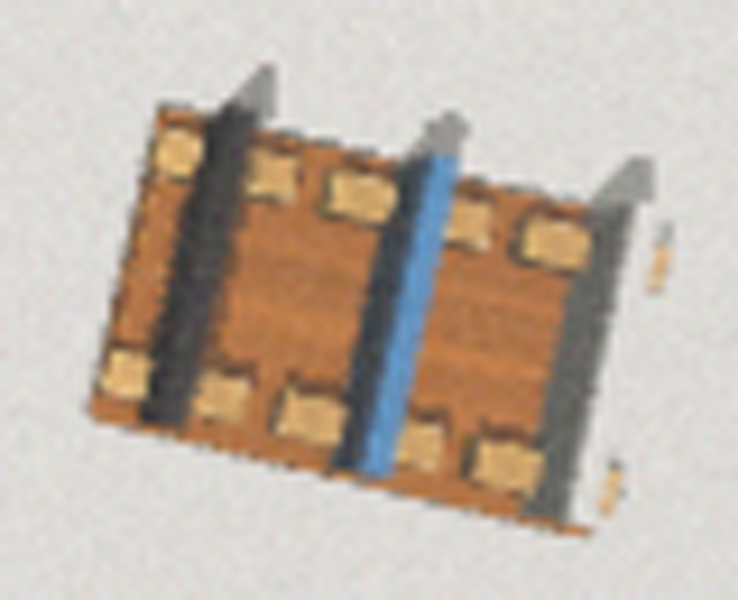

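View pics/t_cam.png

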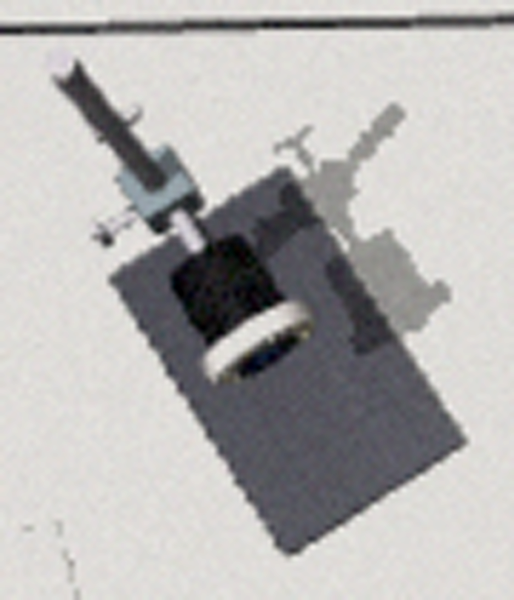

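View pics/s_cam.png

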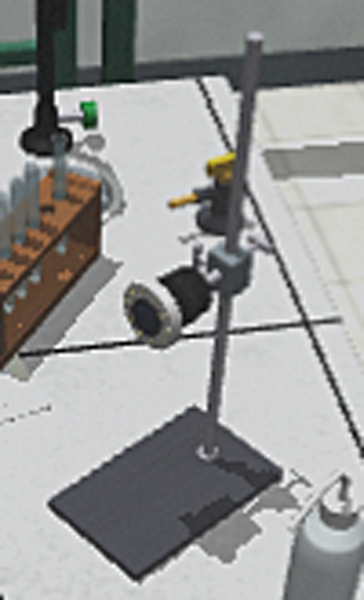

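```bash
cat > fit.py <<'E'
from h import *
from scipy.optimize import least_squares
C={n:pickle.load(open(n+'0.pkl','rb')) for n in('side','top')}
def proj(c,P):
    P=np.atleast_2d(P).astype(float); f=192/np.tan(np.radians(c['vfov'])/2)
    K=np.array([[f,0,c['cx']],[0,f,c['cy']],[0,0,1.]])
    return cv2.projectPoints(P,c['rvec'],c['tvec'],K,np.array([c['k1'],0,0,0]))[0][:,0]
def px(u,off,f): return (np.array(u,float)+.5)/f-.5+np.array(off)
def pose(p,L):
    L=np.atleast_2d(L); c,s=np.cos(p[2]),np.sin(p[2])
    return L@np.array([[c,s,0],[-s,c,0],[0,0,1]])+[p[0],p[1],0]
if __name__=='__main__':
    S=((195,210),6.); T=((275,190),600/65)
    # rack local: x=+ wells, wells towards world -y
    o=[('side',S,(115,230),(-5,55,97)),('side',S,(360,243),(-5,-55,97)),('side',S,(117,248),(5,55,97)),('side',S,(360,263),(5,-55,97)),
     ('side',S,(135,97),(-75,55,97)),('side',S,(370,109),(-75,-55,97)),
     ('top',T,(432,152),(-5,-55,97)),('top',T,(460,157),(5,-55,97)),('top',T,(360,474),(-5,55,97)),('top',T,(390,477),(5,55,97)),
     ('top',T,(632,205),(65,-55,97)),('top',T,(570,525),(65,55,97)),]
    # local y+: which side? x=-Y world => y=+X world; handled by yaw sign test
    def run(o,p0):
        def r(p):
            return np.concatenate([(proj(C[n],pose(p,L))[0]-px(u,*F)) for n,F,u,L in o])
        s=least_squares(r,p0,loss='soft_l1'); return s.x,r(s.x).reshape(-1,2)
    for sg in(1,-1):
        oo=[(n,F,u,(L[0],sg*L[1],L[2])) for n,F,u,L in o]
        p,r=run(oo,[450,-120,-1.6]); print(p,np.abs(r).mean()); print(r.round(1).tolist())
    T=((160,110),600/105); S=((225,35),600/165)
    o=[('top',T,(110,275),(100,-62.5,12)),('top',T,(288,168),(100,62.5,12)),('top',T,(466,440),(-100,62.5,12)),('top',T,(288,555),(-100,-62.5,12)),
    ('top',T,(66,65),(55,0,452)),('side',S,(253,37),(55,0,452)),
    ('side',S,(195,407),(100,-62.5,12)),('side',S,(282,473),(100,62.5,12)),('side',S,(140,578),(-100,62.5,12)),('side',S,(48,505),(-100,-62.5,12))]
    for sg in(1,-1):
        oo=[(n,F,u,(L[0],sg*L[1],L[2])) for n,F,u,L in o]
        p,r=run(oo,[600,200,.6]); print('stand',p,np.abs(r).mean()); print(r.round(1).tolist())
    ring=[('top',T,(262,343)),('side',S,(152,314))]
    rr=lambda q:np.concatenate([proj(C[n],q)[0]-px(u,*F) for n,F,u in ring])
    s=least_squares(rr,[600,200,220]); print('ring',s.x,s.fun)
E
python3 fit.py
```

```text
[ 502.36856572 -153.08479051    1.49390538] 9.61018377010003
[[-0.6, 5.9], [0.2, 0.4], [-1.1, -0.5], [-0.2, -6.3], [-3.0, 52.7], [1.5, 47.1], [0.1, -0.1], [-6.1, -0.8], [6.3, 0.7], [-0.2, 0.2], [-44.1, -7.2], [-39.2, -6.3]]
[ 502.37417462 -153.3033417     4.46925953] 0.25482730900436934
[[-0.2, -0.4], [0.2, 0.1], [-1.1, -0.1], [-0.0, 0.2], [-0.2, -0.3], [0.0, 0.2], [-0.1, -0.1], [0.1, 0.1], [0.2, -0.2], [0.1, 0.2], [0.4, -0.7], [-0.3, -0.5]]
stand [ 6.80044902e+02  1.99242965e+02 -5.60580656e-01] 14.460423739688153
[[61.3, -0.5], [-1.1, -0.5], [-63.7, 1.8], [-1.2, 0.9], [24.2, -0.0], [5.4, 10.7], [13.2, 42.0], [-0.0, -1.2], [-13.0, -45.3], [-1.2, -2.0]]
stand [6.81653151e+02 1.94673959e+02 5.66237936e-01] 0.4220918764708735
[[0.1, 0.2], [-0.1, -0.9], [0.7, 0.2], [0.5, 0.4], [0.0, -0.2], [0.4, 0.1], [-0.4, -0.7], [0.7, -0.6], [-0.8, 0.0], [-0.5, -0.9]]
ring [652.11036018 177.59032806 242.78441407] [ 0.00563925 -0.05424275 -0.05804949  0.00774248]
```

```bash
cat > ov.py <<'E'
from fit import *
import sys
z=float(sys.argv[1]); yaw=.566; rod=np.array([728.1,224.2]); d=np.array([np.cos(yaw),np.sin(yaw)])
l=rod-100*d; n=np.array([-d[1],d[0]]); t=np.linspace(0,2*np.pi,40)
out=[]
for nm,(x0,y0,x1,y1) in [('side',(265,95,335,130+10)),('top',(185,140,225,185))]:
    c=C[nm]; f=16 if nm=='top' else 10; im=np.clip(c['img'][y0:y1,x0:x1,::-1]*1.6,0,255).astype('uint8')
    im=cv2.resize(im,None,fx=f,fy=f,interpolation=cv2.INTER_CUBIC)
    for R in(30,21.5):
        P=np.c_[l+R*np.cos(t)[:,None]*n, z+R*np.sin(t)]
        q=(proj(c,P)-[x0,y0]+.5)*f-.5
        cv2.polylines(im,[q.round().astype(np.int32)],True,(0,0,255) if R==30 else (0,255,0),1)
    P=np.array([[*l,z],[*rod,z]]); q=((proj(c,P)-[x0,y0]+.5)*f-.5).round().astype(int); cv2.line(im,q[0].tolist(),q[1].tolist(),(255,0,0),1)
    cv2.imwrite(f'pics/ov_{nm}_{int(z)}.png',im)
def tow(p,yaw): pass
print(l)
E
python3 ov.py 240
```

```text
[643.69472376 170.57398632]
```

View pics/ov_side_240.png

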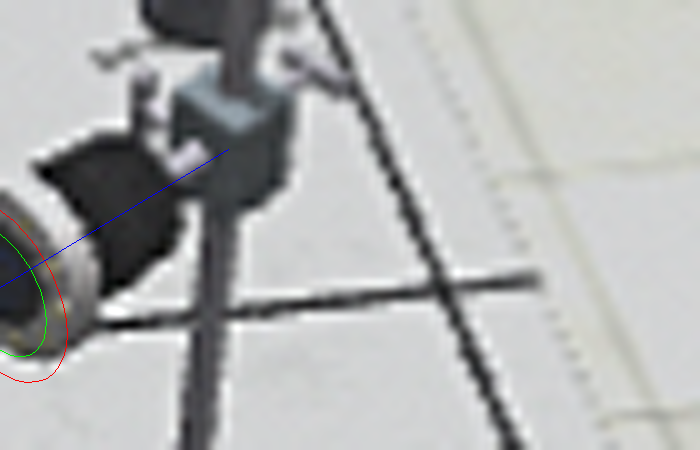

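View pics/ov_top_240.png

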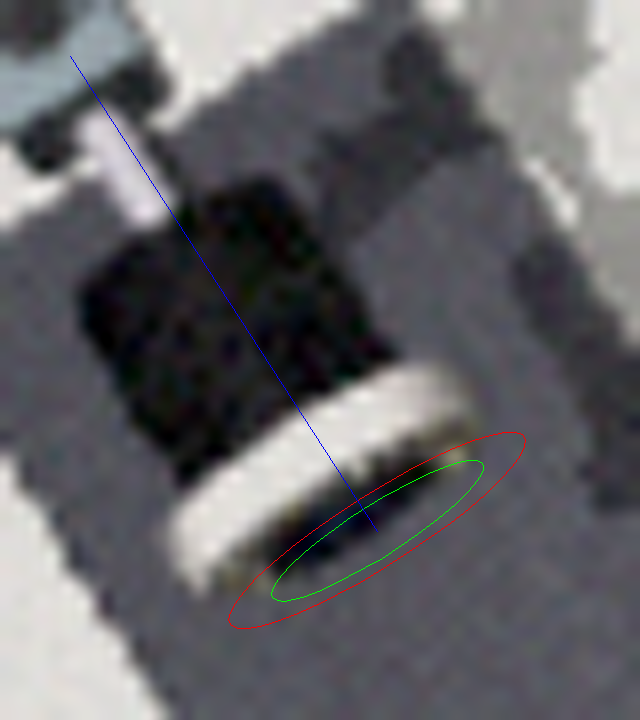

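```bash
sed -i 's/(265,95,335,130+10)/(250,100,300,140)/; s/else 10/else 16/' ov.py; python3 ov.py 250
```

```text
[643.69472376 170.57398632]
```

View pics/ov_side_250.png

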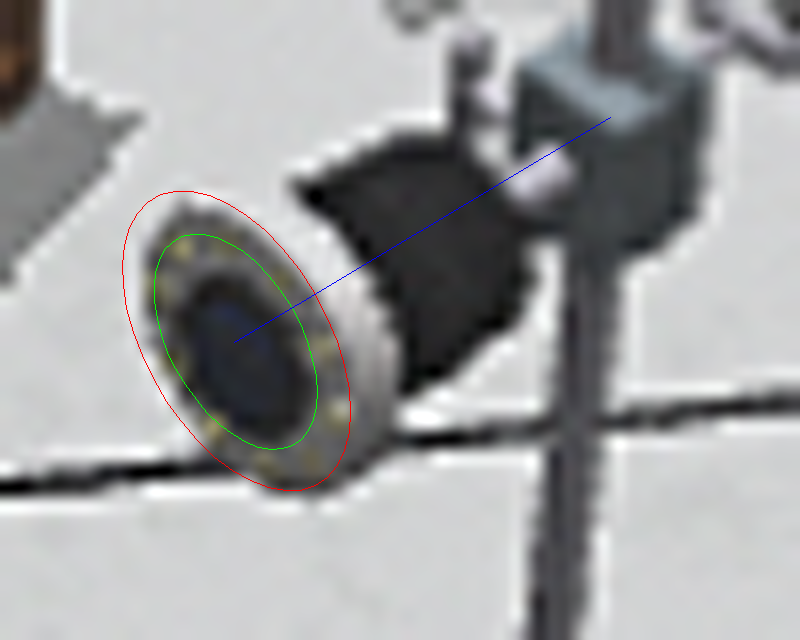

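View pics/ov_top_250.png

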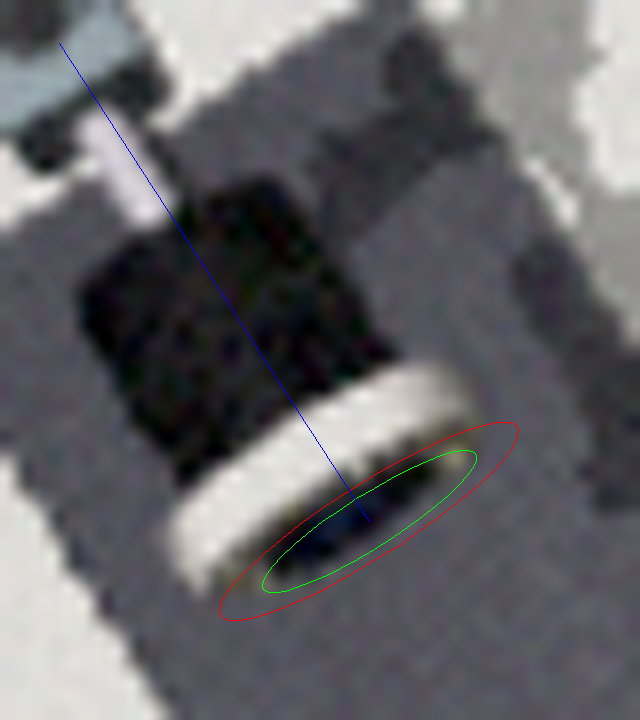

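Run:
```python
from fit import *
a=px((338,508),(185,140),16); b=px((250,358),(250,100),16)
s=least_squares(lambda q:np.r_[proj(C['top'],q)[0]-a,proj(C['side'],q)[0]-b],[640,170,250]); print(s.x,s.fun)
d=np.array([.844,.536]); v=s.x[:2]-[643.7,170.6]; print(v@d, v@[-d[1],d[0]])
```

```text
[648.09537251 177.36907562 239.97371833] [ 0.01232585 -0.1209635  -0.12934222  0.01713549]
7.337918925604569 3.357180158650074
```

```bash
cat > mv.py <<'E'
from h import *
from scipy.spatial.transform import Rotation as R
import sys
x,y,z,psi=map(float,sys.argv[1:5])
s=get_state(); q=s['ee_rot']; r=R.from_quat([q[1],q[2],q[3],q[0]])
c,sn=np.cos(psi),np.sin(psi); T=R.from_matrix(np.array([[c,sn,0],[sn,-c,0],[0,0,-1]]))
print('shift m',(r.inv().apply(np.array([x,y,z])-s['eef_pos'])/1000).round(4),'rv',(r.inv()*T).as_rotvec().round(4))
print(s['t'],s['eef_pos'].round(1),s['qpos'].round(3),s['contact_force'].round(1),s['grip_width'])
E
python3 mv.py 485.5 -221.2 250 -1.814
```

```text
shift m [-0.5497  0.5336  0.0057] rv [1.500e-03 5.000e-04 2.957e+00]
0.15 [228.1 500.3 255.3] [ 0.928  0.381  1.298  0.     1.464 -0.215] [-0.1 -0.2 -0.6] 87.98803425419513
```

Call:
carry_out(motion="-0.55 0.534 0.0 0 0 2.957 0.035; -0.55 0.534 0.0 0 0 2.957 0.035; -0.55 0.534 0.0 0 0 2.957 0.035; -0.55 0.534 0.0 0 0 2.957 0.035; -0.55 0.534 0.0 0 0 2.957 0.035; -0.55 0.534 0.0 0 0 2.957 0.035; -0.55 0.534 0.0 0 0 2.957 0.035; -0.55 0.534 0.0 0 0 2.957 0.035; -0.55 0.534 0.0 0 0 2.957 0.035; -0.55 0.534 0.0 0 0 2.957 0.035")

```text
t: 0.98
eef_pos: [368.2, 106.1, 255.9]
ee_rot: [-0.0, 0.998, -0.057, 0.0]
contact_force: [0.8, 0.9, -0.3]
grip_width: 34.7
```

```bash
python3 mv.py 485.5 -221.2 250 -1.814
```

```text
shift m [0.1534 0.3119 0.0059] rv [-4.0000e-04 -1.0000e-04  1.7009e+00]
0.9833 [368.2 106.1 255.9] [-0.031  0.083  1.706  0.     1.352  0.082] [ 0.8  0.9 -0.3] 34.72552536917743
```

Call:
carry_out(motion="0.153 0.312 0.006 0 0 1.70 0.035; 0.153 0.312 0.006 0 0 1.70 0.035; 0.153 0.312 0.006 0 0 1.70 0.035; 0.153 0.312 0.006 0 0 1.70 0.035; 0.153 0.312 0.006 0 0 1.70 0.035; 0.153 0.312 0.006 0 0 1.70 0.035; 0.153 0.312 0.006 0 0 1.70 0.035; 0.153 0.312 0.006 0 0 1.70 0.035; 0.153 0.312 0.006 0 0 1.70 0.035; 0.153 0.312 0.006 0 0 1.70 0.035")

```text
t: 1.82
eef_pos: [487.6, -222.0, 248.6]
ee_rot: [0.0, 0.775, -0.631, -0.0]
contact_force: [-0.6, -0.0, 0.1]
grip_width: 34.8
```

```bash
python3 mv.py 485.5 -221.2 250 -1.814
```

```text
shift m [-0.0012  0.0019 -0.0014] rv [9.000e-04 2.000e-04 4.473e-01]
1.8167 [ 487.6 -222.   248.6] [-0.648  0.361  1.349 -0.     1.432  0.719] [-0.6 -0.   0.1] 34.84133264419495
```

Call:
carry_out(motion="-0.001 0.002 0.05 0 0 0.447 0.035; -0.001 0.002 0.05 0 0 0.447 0.035; -0.001 0.002 0.05 0 0 0.447 0.035; -0.001 0.002 0.05 0 0 0.447 0.035; -0.001 0.002 0.05 0 0 0.447 0.035; -0.001 0.002 0.05 0 0 0.447 0.035; -0.001 0.002 0.05 0 0 0.447 0.035")

```text
t: 2.4
eef_pos: [484.9, -218.0, 199.8]
ee_rot: [0.0, -0.621, 0.784, -0.0]
contact_force: [0.4, -0.3, 0.1]
grip_width: 35.2
```

```bash
python3 mv.py 485.5 -221.2 120 -1.814
python3 - <<'E'
from h import *
snap('wrist','w1'); snap('top','t1')
E
```

```text
shift m [ 0.003  -0.0013  0.0798] rv [-0.     -0.      0.0124]
2.4 [ 484.9 -218.   199.8] [-0.645  0.397  1.443 -0.     1.302  1.156] [ 0.4 -0.3  0.1] 35.191295857921226
```

View pics/w1.png

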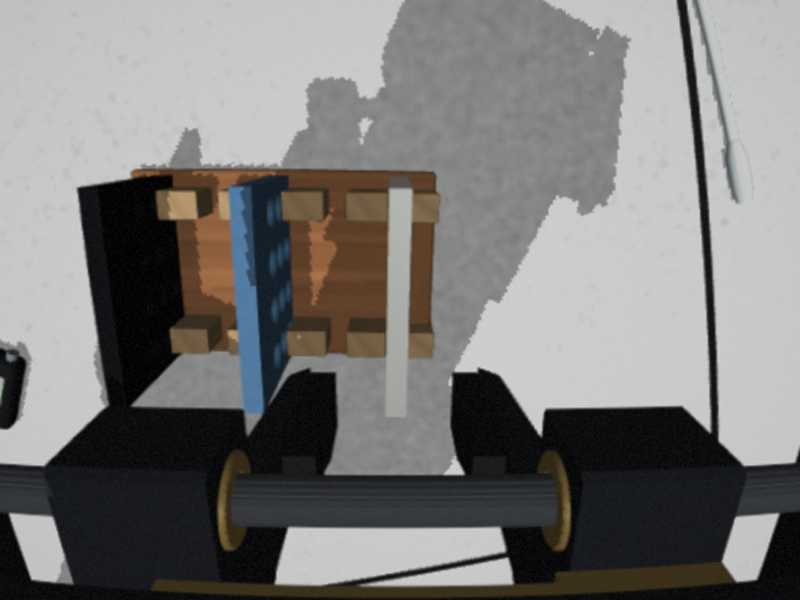

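View pics/t1.png

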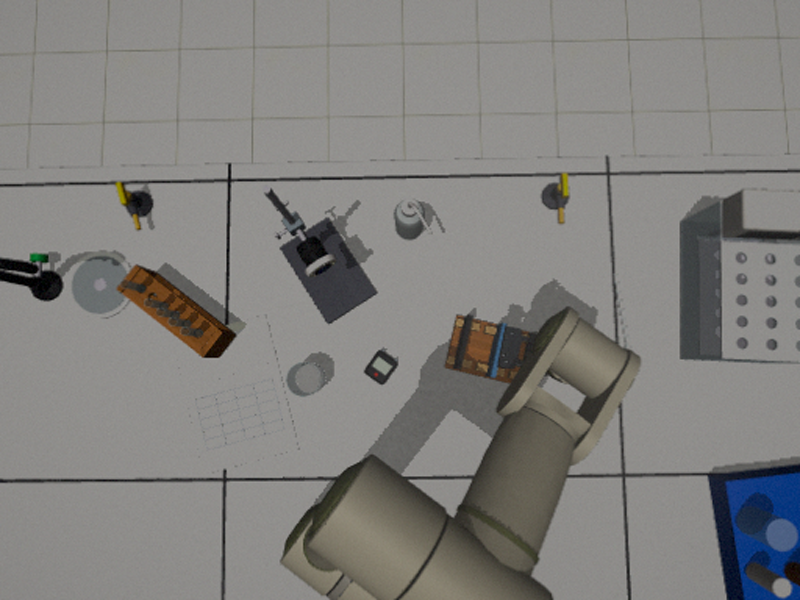

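Run:
```python
from h import *
from scipy.spatial.transform import Rotation as R
c=pickle.load(open('w1.pkl','rb')); s=c['state']; q=s['ee_rot']; r=R.from_quat([q[1],q[2],q[3],q[0]])
f=192/np.tan(np.radians(c['vfov'])/2); K=np.array([[f,0,c['cx']],[0,f,c['cy']],[0,0,1.]])
uv=np.array([(389,188),(411,188),(386,416),(407,416)],float); uv=(uv+.5)/1.5625-.5
n=cv2.undistortPoints(uv[:,None],K,np.array([c['k1'],0,0,0]))[:,0]
M=c['mount']; o=r.apply(M[:3,3])+s['eef_pos']; d=r.apply((M[:3,:3]@np.c_[n,np.ones(4)].T).T)
P=o+d*((97-o[2])/d[:,2])[:,None]; print(P.round(1)); print(P.mean(0)); e=P[0]+P[1]-P[2]-P[3]; print(np.arctan2(e[1],e[0]),np.linalg.norm(e)/2)
```

```text
[[ 540.4 -228.5   97. ]
 [ 538.2 -237.7   97. ]
 [ 434.  -201.7   97. ]
 [ 431.7 -211.8   97. ]]
[ 486.0907956  -219.92701421   97.        ]
-0.24268104882942507 109.6658750939336
```

Call:
carry_out(motion="0.002 -0.001 0.02 0 0 0.012 0.035; 0.002 -0.001 0.045 0 0 0.012 0.035; 0.002 -0.001 0.065 0 0 0.012 0.035; 0.002 -0.001 0.075 0 0 0.012 0.035; 0.002 -0.001 0.08 0 0 0.012 0.035; 0.002 -0.001 0.08 0 0 0.012 0.035; 0.002 -0.001 0.08 0 0 0.012 0.035; 0.002 -0.001 0.08 0 0 0.012 0.035")

```text
t: 3.17
eef_pos: [485.8, -220.4, 120.7]
ee_rot: [0.0, -0.615, 0.788, -0.001]
contact_force: [0.2, 0.8, 0.8]
grip_width: 35.2
```

```bash
python3 mv.py 485.8 -220.4 94 -1.8138
```

```text
shift m [-0.0001  0.      0.0267] rv [-0.0016 -0.0007 -0.0019]
3.1667 [ 485.8 -220.4  120.7] [-0.648  0.491  1.547  0.     1.102  1.168] [0.2 0.8 0.8] 35.243781438186865
```

Call:
carry_out(motion="0 0 0.007 0 0 0 0.035; 0 0 0.014 0 0 0 0.035; 0 0 0.021 0 0 0 0.035; 0 0 0.026 0 0 0 0.035; 0 0 0.026 0 0 0 0.035; 0 0 0.026 0 0 0 0.035")

```text
t: 3.67
eef_pos: [485.3, -220.1, 93.4]
ee_rot: [-0.0, -0.615, 0.788, 0.0]
contact_force: [0.6, -0.4, 0.9]
grip_width: 35.0
```

```bash
python3 mv.py 485.8 -220.4 94 -1.8138
```

```text
shift m [ 0.0002 -0.0006 -0.0006] rv [ 0.0008  0.0003 -0.0022]
3.6667 [ 485.3 -220.1   93.4] [-0.648  0.528  1.578 -0.     1.036  1.168] [ 0.6 -0.4  0.9] 35.027647210426636
```

Call:
carry_out(motion="0 0 -0.001 0 0 0 0.035; 0 0 -0.001 0 0 0 0.0; 0 0 -0.001 0 0 0 0.0; 0 0 -0.001 0 0 0 0.0; 0 0 -0.001 0 0 0 0.0; 0 0 -0.001 0 0 0 0.0; 0 0 -0.001 0 0 0 0.0; 0 0 -0.001 0 0 0 0.0; 0 0 -0.001 0 0 0 0.0; 0 0 -0.001 0 0 0 0.0", force=30)

```text
t: 4.5
eef_pos: [485.4, -220.2, 94.9]
ee_rot: [0.0, -0.615, 0.788, -0.0]
contact_force: [-1.0, 0.4, 2.9]
grip_width: 9.7
```

```bash
python3 mv.py 485.8 -220.4 94 -1.8138
```

```text
shift m [ 0.0001 -0.0004  0.0009] rv [-0.0002 -0.0001 -0.0022]
4.5 [ 485.4 -220.2   94.9] [-0.648  0.526  1.576 -0.     1.039  1.168] [-1.   0.4  2.9] 9.688430547514454
```

Gripped at 9.7 mm. I'll lift slowly, straight up, and then check.

Call:
carry_out(motion="0 0 -0.008 0 0 0 0; 0 0 -0.02 0 0 0 0; 0 0 -0.035 0 0 0 0; 0 0 -0.055 0 0 0 0; 0 0 -0.08 0 0 0 0; 0 0 -0.105 0 0 0 0; 0 0 -0.13 0 0 0 0; 0 0 -0.155 0 0 0 0; 0 0 -0.18 0 0 0 0; 0 0 -0.2 0 0 0 0")

```text
t: 5.33
eef_pos: [485.2, -220.0, 296.9]
ee_rot: [0.0, -0.615, 0.788, -0.001]
contact_force: [-0.1, 0.2, -1.6]
grip_width: 9.8
```

```bash
python3 mv.py 518.9 94.1 294 0.566
python3 - <<'E'
from h import *
snap('wrist','w2'); snap('side','s2')
E
```

```text
shift m [-0.3129  0.0435  0.0027] rv [ 1.000e-04 -1.400e-03 -2.382e+00]
5.3333 [ 485.2 -220.   296.9] [-0.648  0.323  1.266 -0.     1.551  1.168] [-0.1  0.2 -1.6] 9.771491791382685
```

View pics/w2.png

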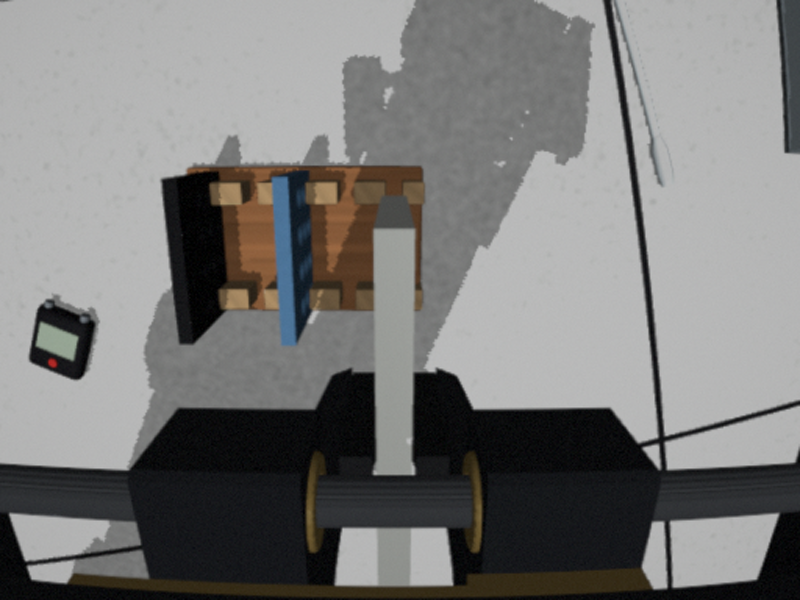

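View pics/s2.png

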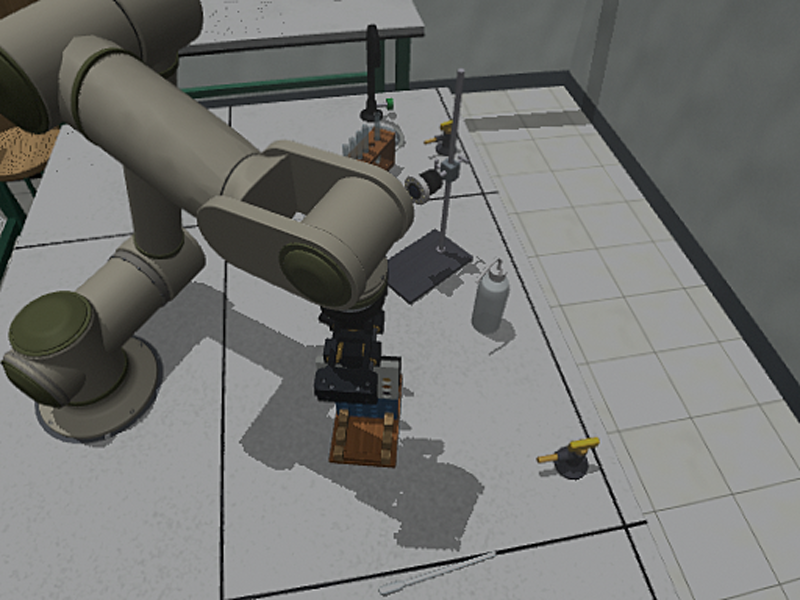

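Call:
carry_out(motion="-0.007 0.001 0 0 0 -0.05 0; -0.02 0.003 0 0 0 -0.15 0; -0.033 0.005 0 0 0 -0.25 0; -0.046 0.006 0 0 0 -0.35 0; -0.06 0.008 0 0 0 -0.46 0; -0.075 0.01 0 0 0 -0.57 0; -0.09 0.012 0 0 0 -0.68 0; -0.104 0.014 0 0 0 -0.79 0; -0.118 0.016 0 0 0 -0.9 0; -0.13 0.018 0 0 0 -1.0 0")

```text
t: 6.27
eef_pos: [499.0, -88.6, 293.1]
ee_rot: [-0.0, 0.919, -0.394, -0.001]
contact_force: [-0.5, -0.0, -1.5]
grip_width: 9.6
```

```bash
python3 mv.py 518.9 94.1 294 0.566
```

```text
shift m [-0.1186 -0.1404 -0.0008] rv [-1.0000e-03  3.1000e-03 -1.3763e+00]
6.2667 [499.  -88.6 293.1] [-0.41   0.28   1.34   0.     1.524  0.401] [-0.5 -0.  -1.5] 9.594434998492003
```

Call:
carry_out(motion="-0.008 -0.010 0 0 0 -0.10 0; -0.018 -0.021 0 0 0 -0.21 0; -0.028 -0.033 0 0 0 -0.32 0; -0.037 -0.044 0 0 0 -0.43 0; -0.046 -0.055 0 0 0 -0.54 0; -0.056 -0.066 0 0 0 -0.65 0; -0.065 -0.077 0 0 0 -0.75 0; -0.072 -0.086 0 0 0 -0.83 0; -0.079 -0.093 0 0 0 -0.9 0; -0.082 -0.097 0 0 0 -0.94 0")

```text
t: 7.1
eef_pos: [513.3, 37.6, 293.0]
ee_rot: [-0.0, 0.998, 0.064, -0.001]
contact_force: [-0.6, 0.1, -1.9]
grip_width: 9.9
```

```bash
python3 mv.py 518.9 94.1 294 0.566
```

```text
shift m [ 0.0128 -0.0553 -0.0009] rv [-0.0017  0.0026 -0.4374]
7.1 [513.3  37.6 293. ] [-0.157  0.294  1.32   0.     1.531 -0.286] [-0.6  0.1 -1.9] 9.876812622544989
```

Call:
carry_out(motion="0.002 -0.008 0 0 0 -0.06 0; 0.004 -0.017 0 0 0 -0.13 0; 0.006 -0.026 0 0 0 -0.2 0; 0.008 -0.034 0 0 0 -0.27 0; 0.01 -0.042 0 0 0 -0.33 0; 0.012 -0.049 0 0 0 -0.38 0; 0.013 -0.053 0 0 0 -0.42 0; 0.013 -0.055 -0.001 0 0 -0.437 0; 0.013 -0.055 -0.001 0 0 -0.437 0; 0.013 -0.055 -0.001 0 0 -0.437 0")

```text
t: 7.93
eef_pos: [519.8, 92.6, 295.1]
ee_rot: [-0.0, 0.961, 0.276, -0.001]
contact_force: [0.2, -1.2, -2.4]
grip_width: 9.8
```

```bash
python3 mv.py 518.9 94.1 294 0.566
python3 - <<'E'
from h import *
for n in('wrist','side','top'): snap(n,n[0]+'3')
E
```

```text
shift m [ 0.     -0.0018  0.0011] rv [-0.0006  0.001  -0.006 ]
7.9333 [519.8  92.6 295.1] [-0.048  0.316  1.281 -0.     1.545 -0.608] [ 0.2 -1.2 -2.4] 9.833371386894886
```

View pics/w3.png

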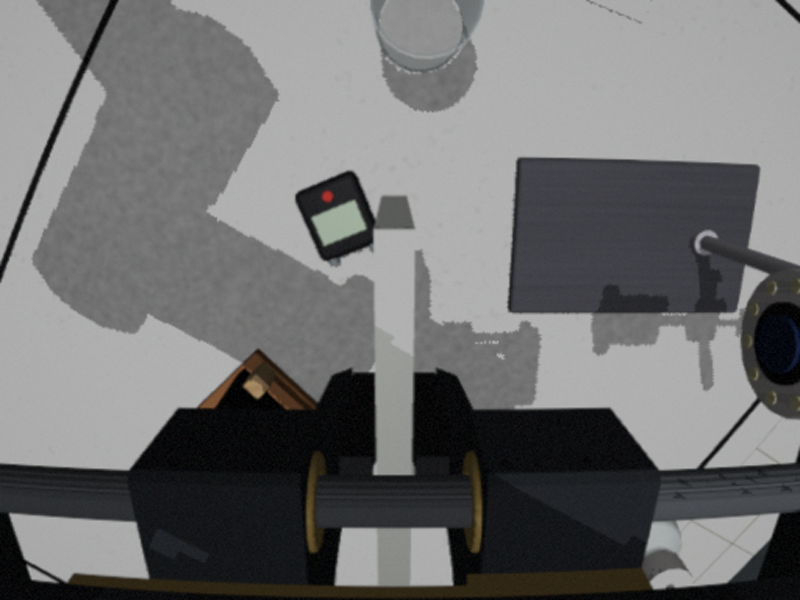

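View pics/s3.png

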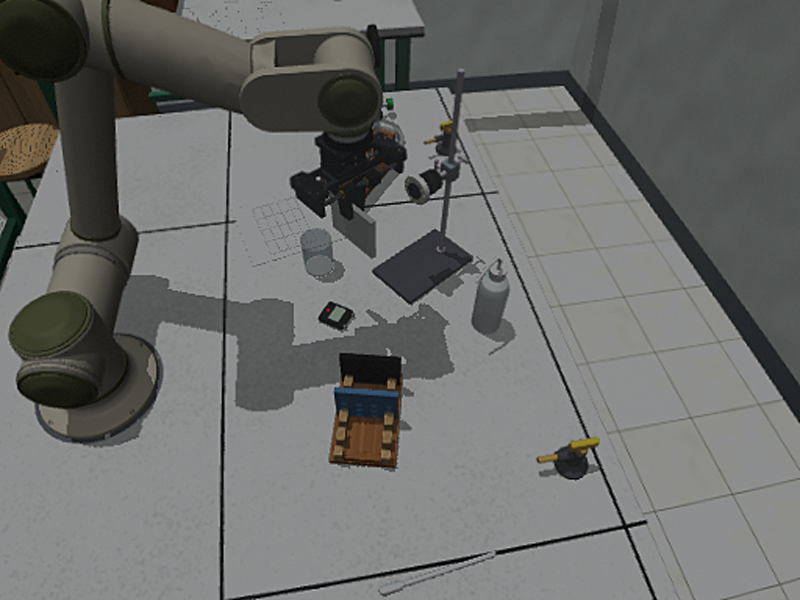

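View pics/t3.png

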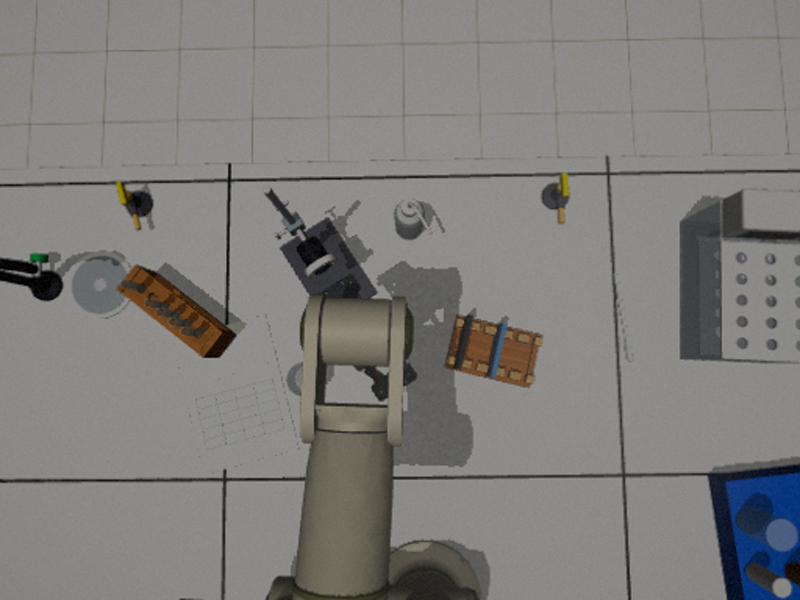

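Run:
```python
from h import *
from scipy.spatial.transform import Rotation as R
c=pickle.load(open('w3.pkl','rb')); s=c['state']; q=s['ee_rot']; r=R.from_quat([q[1],q[2],q[3],q[0]])
f=192/np.tan(np.radians(c['vfov'])/2); K=np.array([[f,0,c['cx']],[0,f,c['cy']],[0,0,1.]])
M=c['mount']
def pj(P):
    X=r.inv().apply(np.atleast_2d(P)-s['eef_pos']); Y=(X-M[:3,3])@M[:3,:3]
    return (cv2.projectPoints(Y,np.zeros(3),np.zeros(3),K,np.array([c['k1'],0,0,0]))[0][:,0]+.5)*1.5625-.5
d=np.array([np.cos(.566),np.sin(.566)]); n=np.array([-d[1],d[0]]); t=np.linspace(0,2*np.pi,60)
im=cv2.resize(c['img'][:,:,::-1],(800,600),interpolation=cv2.INTER_CUBIC)
for L,col in [((645.5,174.5,241.5),(0,0,255)),((643.7,170.6,245),(0,255,0)),((648.1,177.4,240),(255,0,0))]:
    L=np.array(L)
    P=np.c_[L[:2]+30*np.cos(t)[:,None]*n, L[2]+30*np.sin(t)]
    cv2.polylines(im,[pj(P).round().astype(np.int32)],True,col,1); print(pj(L), r.inv().apply(L-s['eef_pos']))
rod=np.array([[728.1,224.2,100],[728.1,224.2,12]]); p=pj(rod).round().astype(int); cv2.line(im,p[0].tolist(),p[1].tolist(),(0,255,255),1)
# base corners
b=np.array([681.65,194.67]); B=np.array([[*(b+sx*100*d+sy*62.5*n),12] for sx,sy in((1,1),(1,-1),(-1,-1),(-1,1))])
cv2.polylines(im,[pj(B).round().astype(np.int32)],True,(0,255,255),1)
im=im[130:430,480:800]; cv2.imwrite('pics/ov3.png',cv2.resize(im,None,fx=2,fy=2))
```

```text
[[775.06097342 345.93847442]] [150.0551232   -2.62295442  53.40836902]
[[771.39890942 355.00455881]] [146.45485625  -0.27687431  49.91065748]
[[781.45312416 341.89726923]] [153.79995883  -3.69806497  54.9051467 ]
```

View pics/ov3.png

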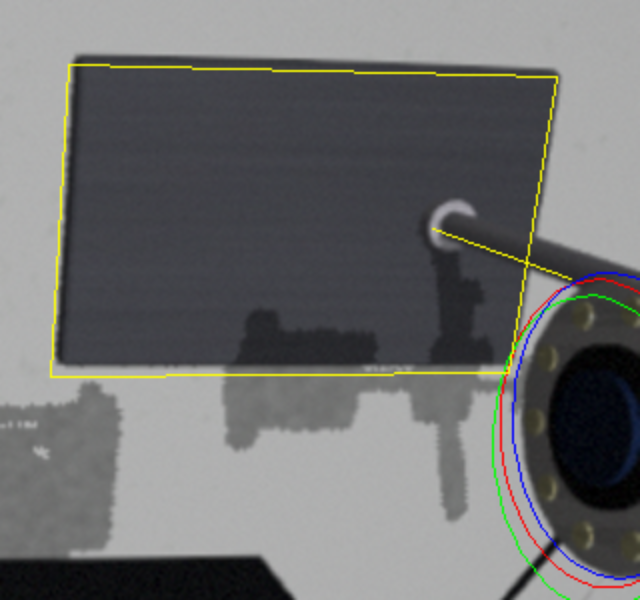

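Call:
carry_out(motion="0.001 -0.001 0.001 0 0 -0.002 0; 0.003 -0.003 0.002 0 0 -0.005 0; 0.004 -0.004 0.002 0 0 -0.006 0; 0.004 -0.004 0.002 0 0 -0.006 0; 0.004 -0.004 0.002 0 0 -0.006 0; 0.004 -0.004 0.002 0 0 -0.006 0; 0.004 -0.004 0.002 0 0 -0.006 0; 0.004 -0.004 0.002 0 0 -0.006 0; 0.004 -0.004 0.002 0 0 -0.006 0; 0.004 -0.004 0.002 0 0 -0.006 0")

```text
t: 8.92
eef_pos: [521.3, 98.2, 293.8]
ee_rot: [0.0, 0.96, 0.28, 0.0]
contact_force: [0.1, -0.4, -1.5]
grip_width: 9.6
```

Run:
```python
from h import *
from fit import proj,C
s=get_state(); p=s['eef_pos']; print(s['t'],p,s['ee_rot'],np.abs(s['qd']).max(),s['grip_width'])
L=np.array([648.3,177.5,240]); d=np.array([np.cos(.566),np.sin(.566)]); n=np.array([-d[1],d[0]])
v=p[:2]-L[:2]; print('wells in lens',v@d,v@n,p[2]-52.9-L[2])
c=snap('side','s4')
# overlay the predicted tile outline
q=s['ee_rot']; psi=2*np.arctan2(q[2],q[1]); e=np.array([-np.sin(psi),np.cos(psi)]); x=np.array([np.cos(psi),np.sin(psi)])
im=c['img'][95:195,180:300,::-1]; im=cv2.resize(np.clip(im*1.5,0,255).astype('uint8'),None,fx=6,fy=6,interpolation=cv2.INTER_CUBIC)
P=np.array([[*(p[:2]-5*x+a*55*e),p[2]-82.9+z] for a,z in((1,0),(-1,0),(-1,85),(1,85))])
u=((proj(c,P)-[180,95]+.5)*6).round().astype(np.int32); cv2.polylines(im,[u],True,(0,0,255),1); cv2.imwrite('pics/ov4.png',im)
```

```text
8.9167 [521.30673658  98.15858147 293.75919564] [1.64841436e-05 9.60088776e-01 2.79695445e-01 6.10793586e-06] 0.001862610812199452 9.556055548887693
wells in lens -149.73665474420662 1.133081325950414 0.8591956433017174
```

View pics/ov4.png

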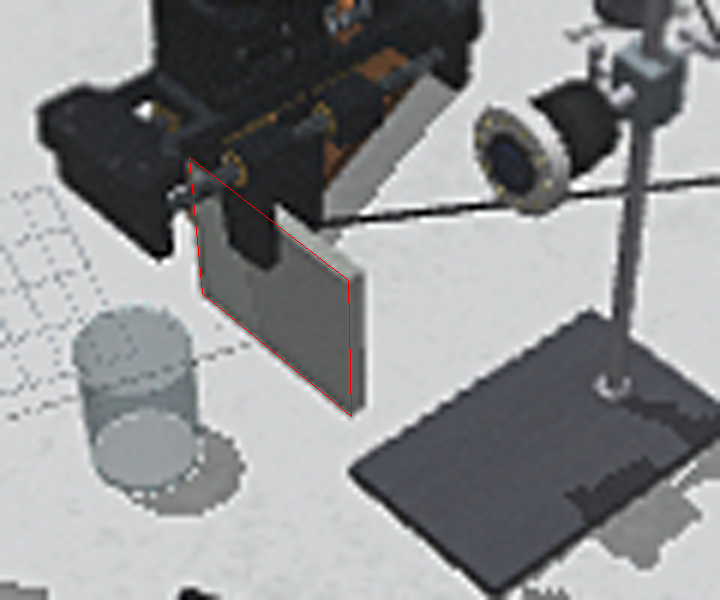

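```bash
python3 -c "
from cell import *
print(close_job()); s=get_state(); print(s['t'],s['eef_pos'],s['grip_width'])"
```

```text
the job is handed in; nothing more can be done
None
the job is handed in; nothing more can be done
```

I took the white tile out of the rack by its top margin and turned it about 136° so the wells face the lens. I handed the job in at about 9 s with the arm holding the tile still in front of the camera. `close_job()` gave no verdict, so the results below are my own measurements.

- **Position:** my last check put the centre of the wells 150 mm in front of the lens, about 1 mm off its axis sideways and 1 mm in height.
- **Attitude:** the tool pointed straight down and was squared to the stand's measured direction to within about 0.01 rad. I did not measure the direction of the camera barrel separately from its stand. The predicted tile outline matched the side picture, where only the plain back can be seen.
- **Grip:** the fingers are set to 30 N and closed on about 9.6 mm. The fingertips reach about 65 mm up the tile, 5 mm above the wells. That comes from the commanded height and the given dimensions, not from a view of the pads.
- **Other things:** the pictures taken during the hold show nothing else visibly moved, and the wrist force readings stayed below about 3 N.

**Disagreement:** the lens position worked out from the stand's outline differed from the ring light located directly in the images by about 8 mm. It was about 7 mm along the axis and 3 mm sideways, with about 5 mm uncertainty in height. The wrist camera's view of the ring agreed with the direct location, so I used that one. Either value is within the tolerances.

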